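# Draw the tuner's plunger out to its index and hold it

### The arm

A 7-joint arm with a two-finger parallel gripper is mounted at the origin on a cart in front of the work surface, level with it; the furniture and walls round the work are solid. World frame = base frame: x ahead of the robot, y to its left, z up, the work surface at z = 0. Lengths are in m, angles in rad, forces in N, time in s.
With the tool pointing down it reaches from about 0.4 to 0.85 m from the base axis. Payload 4.5 kg.
Tool frame: the origin (TCP) lies where the fingers leave the gripper's body, on its centre line; the fingertips stand 64 mm ahead of it and the grasp point (between the pads) lies 45 mm ahead of it; z points along the fingers, y is the line along which they close (so a half turn about z gives the same grasp; the last joint's range is limited). The gripper opens to 88 mm and grips with 3 to 60 N. Pads are 18 mm wide; open, the fingers measure 123 mm over their backs; the gripper's body (75 mm by 187 mm) begins 45 mm behind the grasp point.
Start: joints at [1.283, 0.689, -0.195, 1.565, 0.157, 0.902, -0.215], TCP at [0.198, -0.593, 0.303] pointing down, gripper open.
Joint ranges: [-3.01, 3.01], [-0.46, 2.08], [-1.47, 1.51], [0.13, 2.56], [-1, 4.14], [0.04, 2.09], [-2.66, 2.66]. Speed limits (rad/s): [2.57, 2.57, 3.14, 3.14, 3.14, 3.14, 3.14].

### API

Orientations are given as a unit quaternion [x, y, z, w].
In Python, from plant import r gives the robot as it stands.
- The arm moves only by the tool play_rows, never from a script. Its arguments are lists of equal length, an entry for each row: "translation": the shift along the tool's x, y, z in m, a list of three; "delta_rot": the turn, a rotation vector about the tool's x, y, z in degrees, a list of three; "grip": the opening, from -1 (shut) to 1 (fully open). In form: {"translation": [[x, y, z], ...], "delta_rot": [[rx, ry, rz], ...], "grip": [grip, ...]}. A call has 1 to 20 rows; each row shifts and turns the commanded pose from where the row before left it, along the tool's axes as they then stand; what a row does not reach is not made up. A row lasts 1/8 s, in which the tool goes at most 62.5 mm and 10.7 degrees, less where a joint would pass 70% of its speed; a pose out of reach is approached as far as the arm can. A call with a gripper value outside its range is refused whole. The fingers move at their own pace and stop on an object; "squeeze" is the grip in N (left out, the last holds). Time passes only in rows, so rows that do not move let the fingers close. It gives the time, the measured TCP pose, the force, the opening and the grip force at its end, in the units of the state.
- r.get_state(): the state, without advancing time (a new reading comes with each control period).
- r.snapshot(name): name is "scene" or "top" or "wrist"; returns the picture (420x560x3 uint8, blue, green, red); there is no depth.
- r.get_calibration(name): a dict with "intrinsics" (3x3 intrinsics, pixels), "eye" and "rotation" of the camera in the world. Camera axes: x right, y up, looking along -z (the intrinsics and any distortion apply to the point x, -y, -z); pixel columns grow to the right and rows downward; lengths in m; the calibration is good to about 2 mm. The wrist camera is an equidistant fisheye: a pixel r from the principal point sees the ray r / f radians off the axis. A picture is of the moment at which its call begins: read the wrist's pose just before it. get_calibration takes no time and is no camera call; for the wrist camera it gives the pose at the moment of the call.
- r.finish_job(): hands the job in; it is judged then, once.
Trained networks look in the newest picture that a camera, given by its name, has taken for a name from the list of things; names that differ only in an ending like _2 or _b are one class to them, and where a whole thing is asked for, a point or a joint stands for the part that bears it (a point fixed in the world has none). Each returns a list of dicts, best first, with "confidence" (0 to 1); they miss things now and then, are a little off and sometimes report something else, mostly with a low value. They report only what shows in the picture. A call takes as long as a camera call.
- r.look_for(camera, target): "point" ([x, y, z] in m, in world coordinates, good to about 4 mm: the middle of the surface that is visible of it).
- r.silhouettes(camera, target): "pixels" (420x560 bool, what is visible of it).
The state is a dict: "clock": time; "q": joint angles; "qd": joint speeds; "joint_torque": joint torques, N m; "tool_pos": TCP position; "eef_rot": TCP orientation; "contact_force": force on the tool from outside, world axes, zero at the start; "moment": the same for the moment, N m; "opening": opening from 0.0 (shut) to 1.0 (fully open); "finger_force": force on a finger pad.
Only numpy, scipy, OpenCV 4.12 (cv2) and the standard library are available. Lean on these libraries where they do the work, as an engineer would, in place of code of your own. Each camera call takes 0.05 s, during which the arm holds its last target. There are 200 camera calls.

### The job

Retune the bench tuner for a reading: press the sprung pedal at its back all the way down to its stop so that it kicks the plunger's knob out of the housing, and let the pedal come up again. Then take the plunger by its black knob and draw it straight out along its bore, without levering it sideways and never as far as 65 mm, until the back of the knob stands over the index ridge, with 45 mm of bright rod showing between housing and knob. Finish while holding the knob there, the plunger still in its bore and not binding; do not let go, and leave the things lying around the tuner where they are.

Things in the scene. Friction and masses are not known exactly. Their poses are not given: they have to be found in the camera images.
- tuner: Fixture screwed to the worktop. Origin on the worktop; x along the bore, the way the plunger comes out; z up. Base plate x -140..150 mm, 100 mm wide, 14 mm thick. Housing on it x -15..75, 60 wide, up to z 86, brass port on top to z 102 at x 20. Level bore at y 0, z 50: snug, 15 mm wide, for x -15..49. Bearing cheeks of the pedal at x -49, y +-36, up to z 122.
- bore_mouth (a point): Middle of the mouth in the housing's front face (tuner x 75 mm, z 50 mm); axes as the tuner's, x out along the bore. Here the bore is a recess 29 mm wide and 26 mm deep, in which the knob sits when the plunger is home.
- index (a point): Middle of the top of the low dark index ridge that runs across the base plate 45 mm in front of the housing's face (tuner x 120 mm, z 18 mm); 4 mm wide.
- plunger: Loose, 0.11-0.23 kg: black ribbed knob, 24 mm diameter, 30 mm long, on a bright steel rod, 14 mm diameter, 110 mm long. Origin at the knob's centre, x along the axis outwards; rod from x -15 to -125 mm. Home: origin 7-9 mm behind the front face. After a full pedal stroke: about 24 mm in front of it. Knob's back over the index: 60 mm in front. Slides with light friction, stays where left.
- pedal (a joint): Sprung pedal's hinge, rad: 0 = up at rest, 0.56 = down on its stop. Axis across the tuner at tuner x -49, z 110 mm; the pedal reaches about 90 mm from it towards -x. It springs up when let go (about 3 N at the pad at first, 8 N at the stop). Its hanging arm, behind the rod's tail, pushes the plunger about 33 mm out as the pad goes down.
- pedal_pad (a point): Middle of the top of the pedal's rubber pad (44 mm along x, 38 mm wide), 66 mm from the hinge axis. Moves with the pedal, from z 135 mm at rest (tuner x about -110 mm) almost straight down by 36 mm to z 99 mm at the stop.
- side_cutters: red-handled side cutters, 54 x 134 x 16 mm, lying on the worktop left of the tuner; a bystander
- torque_wrench: slim silver torque wrench, 139 x 20 x 14 mm, lying beside the tuner; a bystander
- n_tee: pale T-shaped coaxial tee, 70 x 40 x 20 mm, lying beside the tuner; a bystander
- adapter_white: white flanged waveguide piece, 34 x 34 x 54 mm, standing beside the tuner; a bystander
- splitter_block: grey splitter block with two brass ports, 60 x 52 x 19 mm, lying beside the tuner; a bystander

How it is judged:
On the way, in this order (a step that is already met when the one before it is completed fails the run):
1. the pedal is pressed down to its stop (value of joint pedal above 0.52 rad), for 0.1 s.
2. the pedal is up again and the fingers have the plunger, drawn out beyond the kick (contact force between the fingers and plunger above 2 N and value of joint pedal below 0.1 rad and x of plunger in the frame of bore_mouth above 0.04 m), for 0.1 s.
At the end, for the whole second after the job is handed in: The fingers grip the plunger (over 2 N); the knob's back stands 45 mm (+-8 mm) in front of the housing's face; the plunger is still, in line with the bore (within 0.05 rad) and bears on the tuner with less than 15 N; the pedal is up (contact force between the fingers and plunger above 2 N and x of plunger in the frame of bore_mouth between 0.052 and 0.068 m and angle between the x axis of plunger and the x axis of tuner, either way round below 0.05 rad and contact force between plunger and tuner below 15 N and linear speed of plunger below 0.01 m/s and value of joint pedal below 0.1 rad); the arm keeps its last pose, push and grip.
It fails at once if the plunger is drawn out too far (65 mm or more of rod showing) (x of plunger in the frame of bore_mouth above 0.08 m).
It fails at once if the plunger is levered or jammed in its bore (over 40 N on the tuner) (contact force between plunger and tuner above 40 N).
It fails at once if a thing lying around is shoved away (over 20 mm) (distance of any of torque_wrench, n_tee, adapter_white, splitter_block, side_cutters from where it was at the start of the episode above 0.02 m).
It also fails if it takes over 43 s, if anything falls off the work surface, if the arm or the gripper's body presses on something with over 40 N, if the wrist force passes 120 N, or if a joint passes its speed limit or range.

## Working session

There is one attempt and no reset: what is moved stays moved. The work goes in short steps, Python scripts to look and compute and a tool call to move; the robot and the scene stay as the last step left them, time stands still between calls to the robot, and variables do not carry over. Pictures are saved under pics/ and viewed, at most 10 in all, crops included, and the job is handed in when it is done.

Besides the shell and the picture viewer there is one more tool, called by a JSON object that holds its "name" and its "arguments", one argument or row to a line. play_rows: Moves the arm, as the interface text tells. Its arguments: {"type":"object","properties":{"translation":{"type":"array","items":{"type":"array","items":{"type":"number"}}},"delta_rot":{"type":"array","items":{"type":"array","items":{"type":"number"}}},"grip":{"type":"array","items":{"type":"number"}},"squeeze":{"type":"number"}},"required":["translation","delta_rot","grip"]}

```bash
mkdir -p pics; python3 - <<'E'
from plant import r
import cv2,numpy as np
s=r.get_state();print({k:np.round(v,3).tolist() for k,v in s.items()})
a=[]
for c in("scene","top"):
    im=r.snapshot(c);a.append(im);cv2.imwrite(f"pics/{c}0.png",im)
    k=r.get_calibration(c);print(c,np.round(k["intrinsics"],1).tolist(),np.round(k["eye"],3),np.round(k["rotation"],3).tolist(),[x for x in k])
    for t in("tuner","plunger","pedal_pad","pedal","bore_mouth","index","side_cutters","torque_wrench","n_tee","adapter_white","splitter_block"):
        try:print(c,t,[(np.round(d["point"],3).tolist(),round(d["confidence"],2)) for d in r.look_for(c,t)[:2]])
        except Exception as e:print(t,e)
E
```

```text
{'clock': 0.0, 'q': [1.283, 0.69, -0.195, 1.566, 0.157, 0.903, -0.215], 'qd': [0.002, -0.0, -0.001, -0.001, 0.002, -0.001, 0.0], 'joint_torque': [0.0, -52.756, -1.267, -15.343, -0.053, 0.007, 0.0], 'tool_pos': [0.197, -0.592, 0.302], 'eef_rot': [0.987, 0.16, -0.0, -0.001], 'contact_force': [0.177, 0.946, 0.15], 'moment': [-0.011, -0.036, -0.051], 'finger_force': 0.0, 'opening': 1.0}
scene [[390.6, 0.0, 279.6], [0.0, 390.6, 212.3], [0.0, 0.0, 1.0]] [0.03  0.577 0.732] [-0.172, 0.355, 0.831, -0.392] ['intrinsics', 'eye', 'rotation']
scene tuner []
scene plunger [([0.503, 0.075, 0.053], 0.64)]
scene pedal_pad [([0.529, -0.091, 0.123], 0.86), ([0.5, 0.028, 0.034], 0.6)]
scene pedal [([0.527, -0.09, 0.123], 0.8)]
scene bore_mouth [([0.495, 0.022, 0.033], 0.93)]
scene index [([0.496, 0.025, 0.035], 0.55)]
scene side_cutters [([0.416, 0.379, 0.011], 0.9)]
scene torque_wrench [([0.437, -0.039, 0.009], 0.8)]
scene n_tee [([0.595, 0.098, 0.017], 0.53)]
scene adapter_white [([0.606, 0.01, 0.038], 0.47), ([0.627, -0.069, 0.023], 0.23)]
scene splitter_block [([0.634, -0.067, 0.021], 0.74)]
top [[497.1, 0.0, 276.3], [0.0, 497.1, 212.0], [0.0, 0.0, 1.0]] [0.479 0.127 1.097] [0.027, -0.019, -0.702, 0.711] ['intrinsics', 'eye', 'rotation']
top tuner [([0.518, 0.001, 0.011], 0.96), ([0.518, -0.032, 0.059], 0.68)]
top plunger [([0.516, -0.033, 0.056], 0.7)]
top pedal_pad [([0.532, -0.098, 0.13], 0.6)]
top pedal [([0.53, -0.097, 0.131], 0.9)]
top bore_mouth [([0.517, 0.001, 0.016], 0.76)]
top index [([0.517, 0.001, 0.017], 0.89)]
top side_cutters [([0.518, -0.001, 0.012], 0.61), ([0.427, 0.404, 0.01], 0.6)]
top torque_wrench [([0.438, -0.045, 0.015], 0.76)]
top n_tee [([0.604, 0.088, 0.019], 0.89), ([0.425, 0.404, 0.014], 0.37)]
top adapter_white [([0.616, 0.009, 0.048], 0.82)]
top splitter_block [([0.632, -0.077, 0.019], 0.71)]
```

View pics/top0.png

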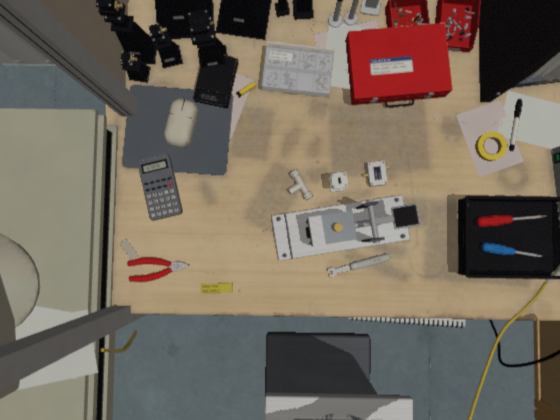

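View pics/scene0.png

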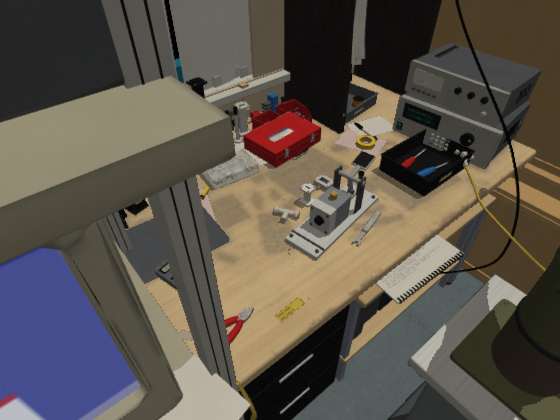

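```bash
python3 - <<'E'
import cv2,numpy as np
a=cv2.imread("pics/top0.png")[185:275,255:435]
b=cv2.imread("pics/scene0.png")[155:265,275:395]
cv2.imwrite("pics/ctop.png",cv2.resize(a,None,fx=4.4,fy=4.4,interpolation=cv2.INTER_CUBIC))
cv2.imwrite("pics/cscene.png",cv2.resize(b,None,fx=5,fy=5,interpolation=cv2.INTER_CUBIC))
E
```

```text
(no output)
```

View pics/ctop.png

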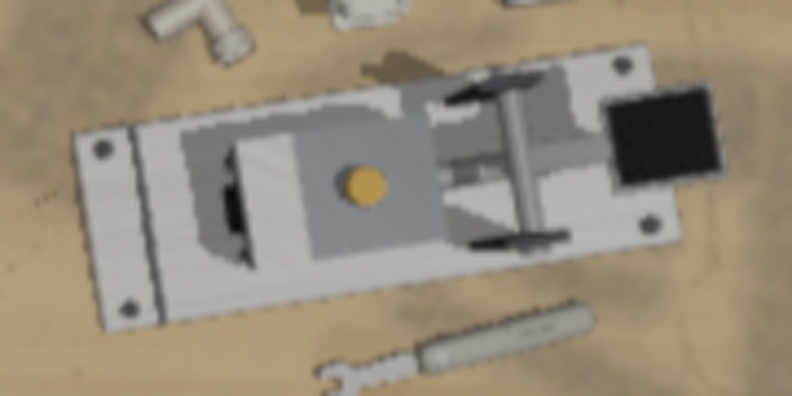

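View pics/cscene.png

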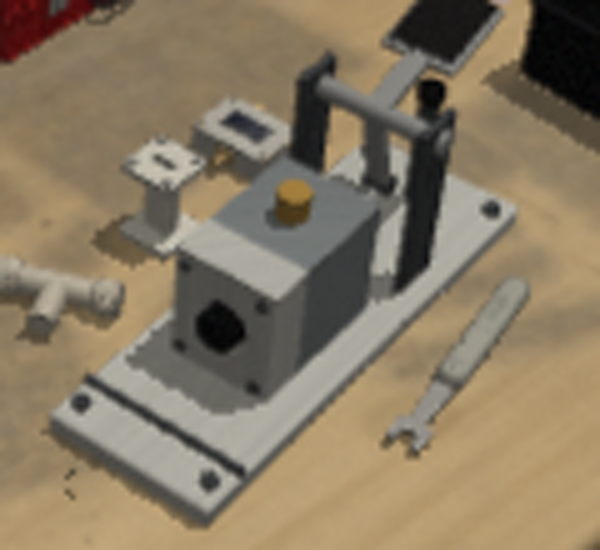

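```bash
cat > h.py <<'E'
from plant import r
import cv2,numpy as np
from scipy.spatial.transform import Rotation as R
from scipy.optimize import least_squares
def proj(c,P):
    k=r.get_calibration(c);M=R.from_quat(k["rotation"]).as_matrix()
    p=(np.asarray(P)-k["eye"])@M; K=k["intrinsics"]
    q=np.c_[p[:,0],-p[:,1],-p[:,2]]@np.array(K).T
    return q[:,:2]/q[:,2:]
E
python3 - <<'E'
from h import *
top=[((75,134),(150,-50,14)),((105,329),(150,50,14)),((680,240),(-140,50,14)),((648,46),(-140,-50,14)),((367,186),(20,0,102)),((663,137),(-110,0,135)),((234,140),(75,-30,86)),((254,268),(75,30,86))]
sc=[((53,423),(150,-50,14)),((208,515),(150,50,14)),((513,207),(-140,50,14)),((294,187),(20,0,102)),((177,252),(75,-30,86)),((277,303),(75,30,86)),((220,327),(75,0,50))]
pt=np.array([a for a,_ in top])/4.4+[255,185]-.4; ps=np.array([a for a,_ in sc])/5+[275,155]-.4
Lt=np.array([b for _,b in top])/1e3; Ls=np.array([b for _,b in sc])/1e3
def W(v,L): return R.from_euler('z',v[2]).apply(L)+[v[0],v[1],0]
def f(v,m=3): 
    e=[]
    if m&1:e.append((proj("top",W(v,Lt))-pt).ravel())
    if m&2:e.append((proj("scene",W(v,Ls))-ps).ravel())
    return np.concatenate(e)
for m in(1,2,3):
    s=least_squares(f,[.52,0,1.4],args=(m,),loss='soft_l1');print(m,s.x);
print(np.round(f(s.x).reshape(-1,2),1).tolist())
np.save("pose.npy",s.x)
for n,p in dict(pad=(-.110,0,.135),mouth=(.075,0,.05),knobkick=(.099,0,.05),final=(.135,0,.05)).items():print(n,W(s.x,np.array(p)))
E
```

```text
1 [ 0.51906369 -0.00463439  1.73725451]
2 [ 0.51841547 -0.00343356  1.76627646]
3 [ 0.51859166 -0.00462856  1.7446354 ]
[[-1.1, 0.2], [-0.6, 1.4], [0.8, 0.2], [-0.1, -1.0], [-0.2, 0.1], [0.8, -0.1], [-0.1, 0.6], [0.2, 0.7], [-1.5, -2.0], [-0.4, -0.5], [1.3, -0.2], [-0.1, 0.9], [-0.3, -1.1], [-0.3, -0.4], [0.1, -0.1]]
pad [ 0.53761779 -0.11297064  0.135     ]
mouth [0.50561929 0.06924104 0.05      ]
knobkick [0.50146814 0.09287931 0.05      ]
final [0.49524141 0.12833672 0.05      ]
```

{"name": "play_rows", "arguments": {
  "translation": [
    [0,0,0],
    [0,0,0],
    [0,0,0],
    [0,0,0],
    [0,0,0],
    [0,0,0],
    [0,0,0],
    [0,0,0],
    [0,0,0],
    [0,0,0]
  ],
  "delta_rot": [
    [0,0,-8.15],
    [0,0,-8.15],
    [0,0,-8.15],
    [0,0,-8.15],
    [0,0,-8.15],
    [0,0,-8.15],
    [0,0,-8.15],
    [0,0,-8.15],
    [0,0,-8.15],
    [0,0,-8.15]
  ],
  "grip": [-1,-1,-1,-1,-1,-1,-1,-1,-1,-1],
  "squeeze": 10
}}

```text
clock: 2.45
tool_pos: [0.1976, -0.593, 0.3027]
eef_rot: [0.641, 0.767, -0.0, -0.0]
contact_force: [0.3, 0.5, -0.7]
opening: 0.005
finger_force: 0.0
```

{"name": "play_rows", "arguments": {
  "translation": [
    [0.034,0.035,0],
    [0.034,0.035,0],
    [0.034,0.035,0],
    [0.034,0.035,0],
    [0.034,0.035,0],
    [0.034,0.035,0],
    [0.034,0.035,0],
    [0.034,0.035,0],
    [0.034,0.035,0],
    [0.034,0.035,0],
    [0,0,0],
    [0,0,0]
  ],
  "delta_rot": [
    [0,0,0],
    [0,0,0],
    [0,0,0],
    [0,0,0],
    [0,0,0],
    [0,0,0],
    [0,0,0],
    [0,0,0],
    [0,0,0],
    [0,0,0],
    [0,0,0],
    [0,0,0]
  ],
  "grip": [-1,-1,-1,-1,-1,-1,-1,-1,-1,-1,-1,-1]
}}

```text
clock: 3.95
tool_pos: [0.4833, -0.1982, 0.3026]
eef_rot: [0.643, 0.766, -0.001, -0.0]
contact_force: [0.0, -0.8, -0.7]
opening: 0.005
finger_force: 0.0
```

```bash
cat >> h.py <<'E'
v=np.load("pose.npy")
def where():
    s=r.get_state();Z=R.from_euler('z',-v[2])
    m=(Z*R.from_quat(s["eef_rot"])).as_matrix()
    print("t",round(s["clock"],2),"TCP tuner mm",np.round(1e3*Z.apply(s["tool_pos"]-np.array([v[0],v[1],0])),1),"toolx",np.round(m[:,0],3),"F tuner",np.round(Z.apply(s["contact_force"]),1),"M",np.round(s["moment"],2),"fing",s["finger_force"],s["opening"])
def wproj(P):
    k=r.get_calibration("wrist");M=R.from_quat(k["rotation"]).as_matrix()
    p=(np.asarray(P)-k["eye"])@M;d=np.c_[p[:,0],-p[:,1],-p[:,2]]
    th=np.arctan2(np.hypot(d[:,0],d[:,1]),d[:,2]);n=np.hypot(d[:,0],d[:,1]);K=np.array(k["intrinsics"])
    return np.c_[K[0,2]+K[0,0]*th*d[:,0]/n,K[1,2]+K[1,1]*th*d[:,1]/n]
def W(v,L): return R.from_euler('z',v[2]).apply(np.asarray(L)/1e3)+[v[0],v[1],0]
E
python3 - <<'E'
from h import *
where()
im=r.snapshot("wrist")
L=[(150,-50,14),(150,50,14),(-140,50,14),(-140,-50,14),(20,0,102),(-110,0,135),(75,-30,86),(75,30,86)]
for p in wproj(W(v,L)): cv2.drawMarker(im,tuple(np.round(p).astype(int).tolist()),(255,0,255),cv2.MARKER_CROSS,8,1)
cv2.imwrite("pics/w1.png",cv2.resize(im,None,fx=1.42,fy=1.42))
print([(np.round(d["point"],3),d["confidence"]) for d in r.look_for("wrist","pedal_pad")])
E
```

```text
t 3.95 TCP tuner mm [-184.6   68.2  302.6] toolx [ 1.    -0.001 -0.001] F tuner [-0.8  0.1 -0.7] M [-0.06 -0.07  0.02] fing 0.0 0.004744418862699097
[(array([ 0.532, -0.101,  0.13 ]), 0.92)]
```

View pics/w1.png

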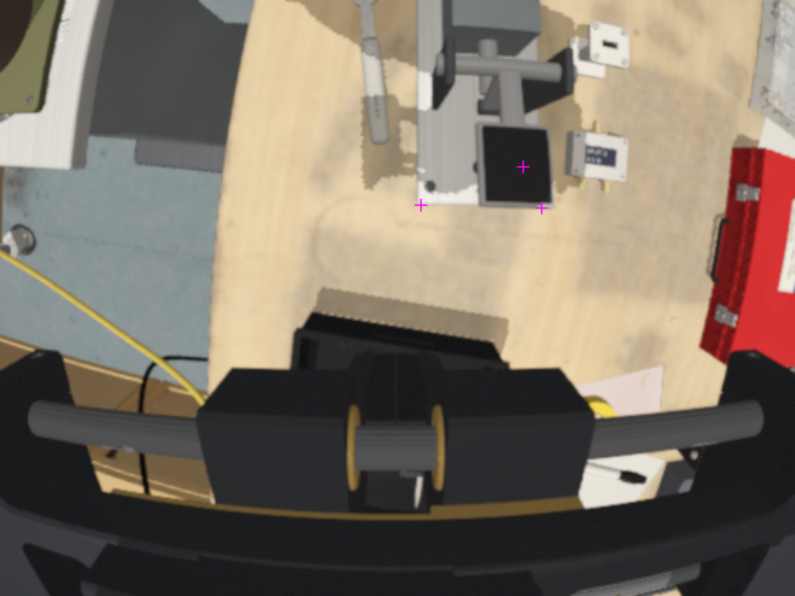

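{"name": "play_rows", "arguments": {
  "translation": [
    [0.018,0.0165,0],
    [0.018,0.0165,0],
    [0.018,0.0165,0],
    [0.018,0.0165,0.02],
    [0,0,0.03],
    [0,0,0.03],
    [0,0,0.012],
    [0,0,0.005],
    [0,0,0.005],
    [0,0,0]
  ],
  "delta_rot": [
    [0,0,0],
    [0,0,0],
    [0,0,0],
    [0,0,0],
    [0,0,0],
    [0,0,0],
    [0,0,0],
    [0,0,0],
    [0,0,0],
    [0,0,0]
  ],
  "grip": [-1,-1,-1,-1,-1,-1,-1,-1,-1,-1]
}}

```text
clock: 5.3
tool_pos: [0.5368, -0.1156, 0.2014]
eef_rot: [0.643, 0.766, 0.0, 0.001]
contact_force: [0.1, -0.6, 2.0]
opening: 0.009
finger_force: 0.9
```

{"name": "play_rows", "arguments": {
  "translation": [
    [0,0,0.005],
    [0,0,0.005],
    [0,0,0.005],
    [0,0,0.005],
    [0,0,0.005],
    [0,0,0.003],
    [0,0,0]
  ],
  "delta_rot": [
    [0,0,0],
    [0,0,0],
    [0,0,0],
    [0,0,0],
    [0,0,0],
    [0,0,0],
    [0,0,0]
  ],
  "grip": [-1,-1,-1,-1,-1,-1,-1]
}}

```text
clock: 6.18
tool_pos: [0.5374, -0.1173, 0.1734]
eef_rot: [0.644, 0.765, -0.0, 0.002]
contact_force: [1.4, -5.6, 6.3]
opening: 0.001
finger_force: 3.8
```

{"name": "play_rows", "arguments": {
  "translation": [
    [0,0,0.004],
    [0,0,0.004],
    [0,0,0.003],
    [0,0,0.001],
    [0,0,0]
  ],
  "delta_rot": [
    [0,0,0],
    [0,0,0],
    [0,0,0],
    [0,0,0],
    [0,0,0]
  ],
  "grip": [-1,-1,-1,-1,-1]
}}

```text
clock: 6.8
tool_pos: [0.5373, -0.1166, 0.1641]
eef_rot: [0.644, 0.765, -0.0, 0.003]
contact_force: [-4.7, -3.0, 31.9]
opening: 0.003
finger_force: 15.3
```

```bash
python3 - <<'E'
from h import *
where()
im=r.snapshot("scene")
print([(np.round(1e3*R.from_euler('z',-v[2]).apply(d["point"]-np.array([v[0],v[1],0]))),round(d["confidence"],2)) for t in("plunger","pedal_pad") for d in r.look_for("scene",t)])
cv2.imwrite("pics/s2.png",cv2.resize(im[155:265,275:395],None,fx=5,fy=5,interpolation=cv2.INTER_CUBIC))
where()
E
```

```text
t 6.8 TCP tuner mm [-113.5    0.9  164.1] toolx [ 1.    -0.001 -0.004] F tuner [-2.2  5.1 31.9] M [-0.58  1.05 -0.01] fing 15.302805597893894 0.003102455237115711
[(array([104.,   3.,  59.]), 0.66), (array([-21.,  87.,  11.]), 0.42), (array([-50.,  -1., 101.]), 0.55), (array([ -85., -101.,   22.]), 0.44)]
t 6.95 TCP tuner mm [-113.5    0.9  164.1] toolx [ 1.    -0.001 -0.004] F tuner [-1.8  5.4 31. ] M [-0.56  1.05  0.04] fing 15.29204998165369 0.00492123965017107
```

View pics/s2.png

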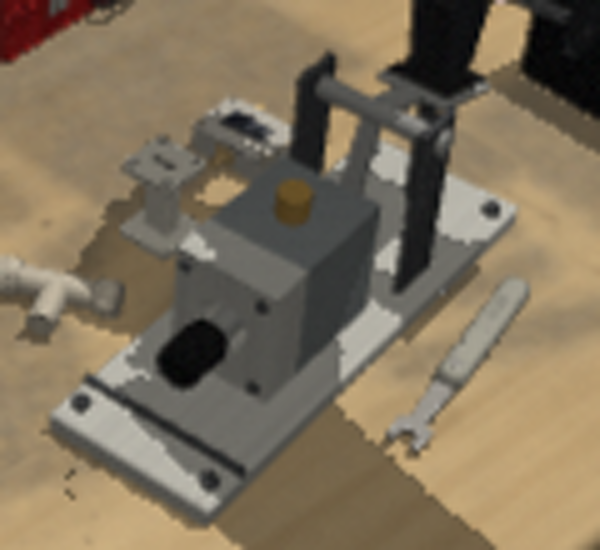

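{"name": "play_rows", "arguments": {
  "translation": [
    [0,0,-0.01],
    [0,0,-0.02],
    [0,0,-0.03],
    [0,0,-0.03],
    [0.03,0,-0.01],
    [0.045,0,0],
    [0.045,0,0],
    [0.045,0,0],
    [0.035,0,0],
    [0.0125,0,0],
    [0,0,0],
    [0,0,0]
  ],
  "delta_rot": [
    [0,0,0],
    [0,0,0],
    [0,0,0],
    [0,0,0],
    [0,0,0],
    [0,0,0],
    [0,0,0],
    [0,0,0],
    [0,0,0],
    [0,0,0],
    [0,0,0],
    [0,0,0]
  ],
  "grip": [-1,-1,-1,-1,-1,0,0.2,0.2,0.2,0.2,0.2,0.2]
}}

```text
clock: 8.45
tool_pos: [0.4999, 0.092, 0.2604]
eef_rot: [0.644, 0.765, -0.001, 0.0]
contact_force: [0.0, -0.1, -0.1]
opening: 0.603
finger_force: 0.0
```

```bash
python3 - <<'E'
from h import *
where()
im=r.snapshot("wrist")
L=[(150,-50,14),(150,50,14),(120,-50,14),(120,50,14),(75,-30,86),(75,30,86),(20,0,102),(84,0,62),(114,0,62),(75,0,57)]
for p in wproj(W(v,L)): cv2.drawMarker(im,tuple(np.round(p).astype(int).tolist()),(255,0,255),cv2.MARKER_CROSS,6,1)
cv2.imwrite("pics/w2.png",cv2.resize(im,None,fx=1.42,fy=1.42))
print([(np.round(1e3*R.from_euler('z',-v[2]).apply(d["point"]-np.array([v[0],v[1],0])),1),round(d["confidence"],2)) for t in("plunger",) for d in r.look_for("wrist",t)])
E
```

```text
t 8.45 TCP tuner mm [ 98.4   1.7 260.4] toolx [ 1.    -0.003 -0.001] F tuner [-0.1  0.  -0.1] M [-0.04 -0.12 -0.06] fing 0.0 0.6029418642140411
[(array([98.3,  0.7, 59.8]), 0.92)]
```

View pics/w2.png

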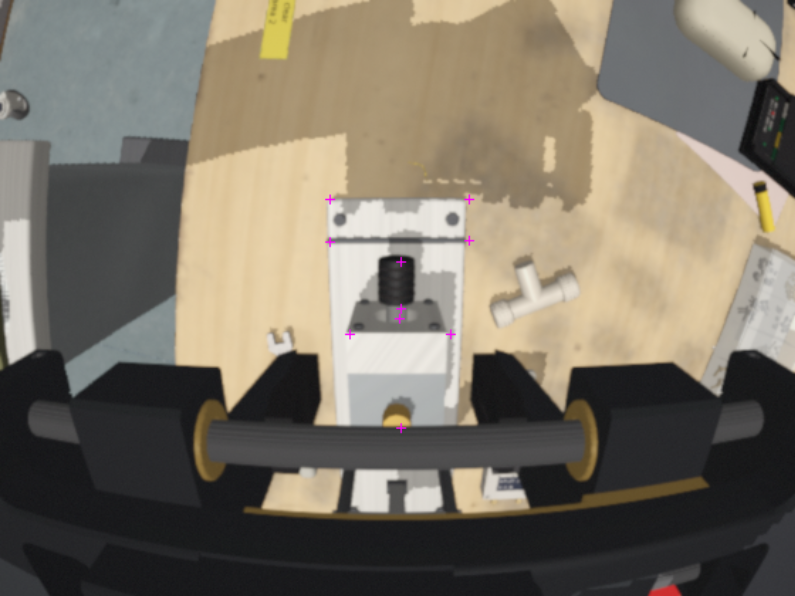

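{"name": "play_rows", "arguments": {
  "translation": [
    [0.002,0,0.02],
    [0,0,0.03],
    [0,0,0.03],
    [0,0,0.03],
    [0,0,0.025],
    [0,0,0.018],
    [0,0,0.01],
    [0,0,0],
    [0,0,0]
  ],
  "delta_rot": [
    [0,0,0],
    [0,0,0],
    [0,0,0],
    [0,0,0],
    [0,0,0],
    [0,0,0],
    [0,0,0],
    [0,0,0],
    [0,0,0]
  ],
  "grip": [0.2,0.2,0.2,0.2,0.2,0.2,0.2,0.2,0.2],
  "squeeze": 8
}}

```text
clock: 9.68
tool_pos: [0.4997, 0.0958, 0.0983]
eef_rot: [0.643, 0.766, 0.0, 0.0]
contact_force: [-0.5, 0.0, -0.6]
opening: 0.601
finger_force: 0.0
```

```bash
python3 - <<'E'
from h import *
where()
im=r.snapshot("wrist")
L=[(120,-50,14),(120,50,14),(75,-30,86),(75,30,86)]
for p in wproj(W(v,L)): cv2.drawMarker(im,tuple(np.round(p).astype(int).tolist()),(255,0,255),cv2.MARKER_CROSS,6,1)
cv2.imwrite("pics/w3.png",cv2.resize(im,None,fx=1.42,fy=1.42))
E
```

```text
t 9.68 TCP tuner mm [102.2   1.2  98.3] toolx [ 1.    -0.001  0.   ] F tuner [ 0.1  0.5 -0.6] M [-0.05 -0.15 -0.01] fing 0.0 0.600692718522112
```

View pics/w3.png

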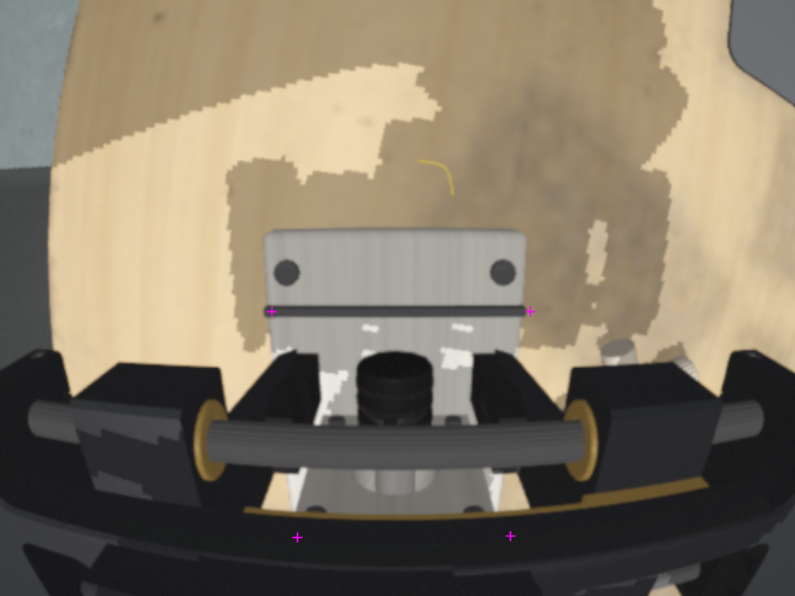

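{"name": "play_rows", "arguments": {
  "translation": [
    [0,0,0],
    [0,0,0],
    [0,0,0],
    [0,0,0],
    [0,0,0],
    [0,0,0]
  ],
  "delta_rot": [
    [0,0,0],
    [0,0,0],
    [0,0,0],
    [0,0,0],
    [0,0,0],
    [0,0,0]
  ],
  "grip": [0,-0.3,-0.6,-0.8,-0.8,-0.8],
  "squeeze": 8
}}

```text
clock: 10.48
tool_pos: [0.4994, 0.096, 0.0977]
eef_rot: [0.643, 0.766, 0.0, 0.0]
contact_force: [-0.4, -0.2, -0.5]
opening: 0.267
finger_force: 8.0
```

```bash
python3 - <<'E'
from h import *
where()
E
```

```text
t 10.47 TCP tuner mm [102.4   1.5  97.7] toolx [ 1. -0. -0.] F tuner [-0.1  0.4 -0.5] M [-0.02 -0.17  0.01] fing 8.00140627892688 0.26651989687327865
```

{"name": "play_rows", "arguments": {
  "translation": [
    [0.002,0,0],
    [0.003,0,0],
    [0.003,0,0],
    [0.003,0,0],
    [0.003,0,0],
    [0.002,0,0],
    [0,0,0]
  ],
  "delta_rot": [
    [0,0,0],
    [0,0,0],
    [0,0,0],
    [0,0,0],
    [0,0,0],
    [0,0,0],
    [0,0,0]
  ],
  "grip": [-0.8,-0.8,-0.8,-0.8,-0.8,-0.8,-0.8]
}}

```text
clock: 11.35
tool_pos: [0.4964, 0.1123, 0.0977]
eef_rot: [0.643, 0.766, 0.0, -0.0]
contact_force: [0.4, 0.5, 0.1]
opening: 0.268
finger_force: 8.0
```

```bash
python3 - <<'E'
from h import *
where()
E
```

```text
t 11.35 TCP tuner mm [119.    1.6  97.7] toolx [1.    0.    0.001] F tuner [ 0.4 -0.5  0.1] M [ 0.02 -0.13  0.02] fing 7.998243751935661 0.26791353479080193
```

Smooth, with almost no side force. Drawing the rest.

{"name": "play_rows", "arguments": {
  "translation": [
    [0.002,0,0],
    [0.003,0,0],
    [0.003,0,0],
    [0.003,0,0],
    [0.003,0,0],
    [0.003,0,0],
    [0.001,0,0],
    [0,0,0],
    [0,0,0]
  ],
  "delta_rot": [
    [0,0,0],
    [0,0,0],
    [0,0,0],
    [0,0,0],
    [0,0,0],
    [0,0,0],
    [0,0,0],
    [0,0,0],
    [0,0,0]
  ],
  "grip": [-0.8,-0.8,-0.8,-0.8,-0.8,-0.8,-0.8,-0.8,-0.8]
}}

```text
clock: 12.48
tool_pos: [0.4935, 0.1298, 0.0977]
eef_rot: [0.643, 0.766, 0.0, -0.0]
contact_force: [0.1, 0.7, -0.7]
opening: 0.268
finger_force: 8.0
```

```bash
python3 - <<'E'
from h import *
where()
im=r.snapshot("wrist")
w=cv2.resize(im[200:400,150:410],None,fx=1.5,fy=1.5,interpolation=cv2.INTER_CUBIC)
s=r.snapshot("scene")
L=[(120,0,38),(120,0,62),(150,0,50)]
for p in proj("scene",W(v,L)): cv2.drawMarker(s,tuple(np.round(p).astype(int).tolist()),(255,0,255),cv2.MARKER_CROSS,3,1)
s=cv2.resize(s[165:265,270:370],None,fx=4,fy=4,interpolation=cv2.INTER_CUBIC)
o=np.zeros((400,790,3),np.uint8);o[:300,:390]=w;o[:,390:]=s;cv2.imwrite("pics/f.png",o)
E
```

```text
t 12.47 TCP tuner mm [136.7   1.5  97.7] toolx [ 1.    -0.     0.001] F tuner [ 0.6 -0.2 -0.7] M [ 0.1  -0.04 -0.01] fing 7.995673413388431 0.2684956301459388
```

View pics/f.png

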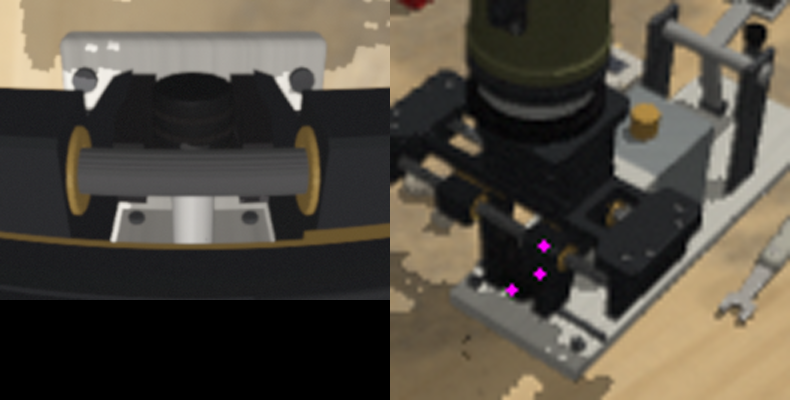

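```bash
python3 - <<'E'
from h import *
print(r.finish_job()); where()
E
```

```text
the job is handed in; nothing more can be done
None
the job is handed in; nothing more can be done
```

I pressed the pedal to its stop (about 32 N) and let it come up, then drew the knob about 34 mm straight out, so an estimated 43–46 mm of rod shows. The job was handed in with the knob gripped at 8 N and almost no side force; no verdict came back.

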